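Hang a tape bin on the packing-bench rail

TASK

Pick up the small blue tape bin by its orange grip, bring the white slider on its back to the open, orange-flared end of the bench rail, enter it there and slide it along inside the rail, past the sprung catch, until it clicks home against the stop hidden inside; then let go and leave it hanging there. Work by feel: never ram or force the bin against the rail or stop, and leave the carton, the tape roll and the stamp where they are.

Things in the scene. Friction and masses are not known exactly. Their poses are not given: they have to be found in the camera images.
- hanger_grip (a point): Centre of the bin's orange grip, an upright fin 32 (x) x 14 (y) x 50 (z) mm, to be pinched across its 14 mm (fingers closing along y). Bin axes: +x to the back with the slider, z up. The bin starts standing on the bench, this point 115 mm above its underside. Bin and back plate lie below and behind the fin.
- hanger_head (a point): Centre of the white slider plate behind the bin: 5 (x) x 60 (y) x 36 (z) mm, on a neck 10 mm high and 40 mm long in y that joins it to the back plate 9.5 mm in front of it. It lies 31 mm in +x of and 30 mm below hanger_grip. Bin axes.
- hanger: The loose bin, about 0.24 kg: blue, open, 64 x 70 x 48 mm, a brown tape roll fixed inside; back plate 5 mm thick, 60 wide, 112 high. Origin at the centre of the bin's underside; hanger_grip is at (18, 0, 115) mm and hanger_head at (49, 0, 85) mm from it.
- rail: Fixed aluminium C-rail along its own y, on two blue posts behind it (+x). Origin on the bench; channel centre 135 mm above, mouth at y = -100 mm, blue closed end at y = +110, top at z = 158.5. Inside 8 (x) by 39 mm (z): the slider has 1.5 mm play each side. Walls 4 mm; a 16 mm high slot in the front (-x) passes the neck. Driving the bin at it with over 35 N is forcing.
- rail_mouth (a point): Centre of the channel's open end, 135 mm above the bench; an orange flare reaches 12 mm further out and opens about 5.5 mm all round. Rail axes: +y runs into the rail, -x is the slotted front, z up. With the slider in, bin and rail axes agree and its centre is on this line. A sprung catch hangs inside, 64 mm before the stop: ~10 N to push the slider under it, less while it rides on the slider.
- home_pin (a joint): Travel (m) of the yellow pin in the orange stop block inside the rail: 0 = 8 mm out, 0.008 = flush; soft spring under 0.6 N. The stop's face is 90 to 145 mm from the mouth, different each time, to be found by feel; it is rigid, so force climbs steeply. Past about 0.004 the catch drops behind the slider, which then stays home, above 0.005.
- carton: Closed brown carton 110 x 80 x 70 mm, origin under its centre; a bystander.
- tape: Roll of brown tape lying flat, 90 mm across, 48 mm high, origin under its centre; a bystander.
- stamp: Hand stamp, blue block 50 x 30 mm with a black knob, 75 mm high, origin under its centre; a bystander.
There are look-alikes about, which are no part of the job. What is shaped like the rail but pink is not meant. Leave any red look-alike of the hanger alone.

How it is judged:
By the outcome, as a careful person would: the job done as asked, in the order asked, and still so for the second after the job is handed in, with the robot touching nothing.
It also fails if it takes over 51 s, if anything falls off the work surface, if the arm or the gripper's body presses on something with over 40 N, if the wrist force passes 120 N, or if a joint passes its speed limit or range.

ROBOT

A 6-joint arm with a two-finger parallel gripper is mounted at the origin on the work surface. World frame = base frame: x ahead of the robot, y to its left, z up, the work surface at z = 0. Lengths are in m, angles in rad, forces in N, time in s.
With the tool pointing down it reaches from about 0.375 to 0.925 m from the base axis. Payload 5.7 kg.
Tool frame: the origin (TCP) lies between the finger pads; the fingertips stand 22 mm ahead of it and the grasp point (between the pads) lies 3 mm ahead of it; z points along the fingers, y is the line along which they close (so a half turn about z gives the same grasp; the last joint's range is limited). The gripper opens to 85 mm and grips with 20 to 120 N. Pads are 22 mm wide; open, the fingers measure 114 mm over their backs; the gripper's body (76 mm by 85 mm) begins 54 mm behind the grasp point. The pads swing forward as they close: fully open they stand 13 mm farther back than shut.
Start: joints at [1.091, 0.359, 1.51, -0, 1.272, -0.115], TCP at [0.214, 0.56, 0.253] pointing down, gripper open.
Joint ranges: [-2.97, 2.97], [-1.01, 2.36], [0.21, 2.38], [-0.96, 4.11], [0.2, 2.71], [-2.98, 2.98]. Speed limits (rad/s): [2.39, 2.39, 3.14, 3.14, 3.14, 3.14].

INTERFACE

Orientations are given as a rotation vector (axis times angle).
In Python, from workcell import ctrl gives the robot as it stands.
- The arm moves only by the shell command python3 -m handwheel 'ROWS' [OPENING] [FORCE]. ROWS is JSON, a list that holds one entry, the list of rows, each a list of 6 numbers: the shift along the tool's x, y, z scaled (see below), then the turn, a rotation vector about the tool's x, y, z scaled (see below). A call has 1 to 20 rows; each row is the pose to reach, as a shift and turn from the pose commanded when the call began, along the tool's axes at that moment, turning the shorter way round; what a row does not reach only later rows make up. The controller multiplies each number of a shift by 50 cm and each number of a turn by pi rad. A row lasts 1/8 s, in which the tool goes at most 62.5 mm and 10.7 degrees, less where a joint would pass 70% of its speed; a pose out of reach is approached as far as the arm can. A call with a number of a shift or a turn outside -1 to 1 is refused whole. A call with a gripper value outside its range is refused whole. OPENING is the gripper's target within -1 to 1 (fully open at 1, half-way at 0, shut at -1), set as the call begins (- or left out, the last holds). The fingers move at their own pace and stop on an object; FORCE is the grip in N (left out, the last holds). Time passes only in rows, so rows that repeat a pose let the fingers close. It gives the time, the measured TCP pose, the force, the opening and the grip force at its end, in the units of the state.
- ctrl.get_obs(): the state, without advancing time (a new reading comes with each control period).
- ctrl.get_image(name): name is "side" or "top"; returns a dict with "frame" (420x560x3 uint8, red, green, blue), "fx", "fy", "cx", "cy" (pixels), "rvec" (rotation vector, rad) and "tvec" (3), from world to camera coordinates, as OpenCV has them. Camera axes: x right, y down, z forward; pixel columns grow to the right and rows downward; lengths in m; the calibration is good to about 2 mm. A picture is of the moment at which its call begins. There is no depth.
- ctrl.job_done(): hands the job in; it is judged then, once.
Trained networks look in the newest picture that a camera, given by its name, has taken for a name from the list of things; names that differ only in an ending like _2 or _b are one class to them, and where a whole thing is asked for, a point or a joint stands for the part that bears it (a point fixed in the world has none). Each returns a list of dicts, best first, with "confidence" (0 to 1); they miss things now and then, are a little off and sometimes report something else, mostly with a low value. They report only what shows in the picture. A call takes as long as a camera call. They do not tell look-alikes from the thing itself.
- ctrl.regions_of(camera, thing): "region" (420x560 bool, what is visible of it) and "extent" ([left, top, right, bottom] in pixels, round what is visible of it).
The state is a dict: "t": time; "joint_pos": joint angles; "qd": joint speeds; "joint_efforts": joint torques, N m; "position": TCP position; "tcp_rot": TCP orientation; "wrist_force": force on the tool from outside, world axes, zero at the start; "ft_torque": the same for the moment, N m; "grip_width": finger opening in m; "finger_force": force on a finger pad.
Only numpy, scipy, OpenCV 4.12 (cv2) and the standard library are available. Lean on these libraries where they do the work, as an engineer would, in place of code of your own. Each camera call takes 0.05 s, during which the arm holds its last target. There are 200 camera calls.

## Working session

There is one attempt and no reset: what is moved stays moved. The work goes in short steps, Python scripts to look and compute and a shell command to move; the robot and the scene stay as the last step left them, time stands still between calls to the robot, and variables do not carry over. Pictures are saved under pics/ and viewed, at most 10 in all, crops included, and the job is handed in when it is done.

```bash
mkdir -p pics
cat > h.py <<'E'
import numpy as np,cv2
from workcell import ctrl
from scipy.spatial.transform import Rotation as R
def grab(n,save=None):
    im=ctrl.get_image(n)
    if save: cv2.imwrite(save,cv2.cvtColor(im["frame"],cv2.COLOR_RGB2BGR))
    return im
def K(im): return np.array([[im["fx"],0,im["cx"]],[0,im["fy"],im["cy"]],[0,0,1.]])
def proj(im,p): return cv2.projectPoints(np.atleast_2d(np.array(p,float)),np.array(im["rvec"],float),np.array(im["tvec"],float),K(im),None)[0][:,0]
def ray(im,uv):
    Rm=cv2.Rodrigues(np.array(im["rvec"],float))[0]
    c=-Rm.T@np.array(im["tvec"],float).ravel(); d=Rm.T@np.linalg.inv(K(im))@[uv[0],uv[1],1]
    return c,d
def atz(im,uv,z):
    c,d=ray(im,uv); return c+d*(z-c[2])/d[2]
E
python3 - <<'E'
from h import *
for n in("side","top"):
    im=grab(n,f"pics/{n}0.png"); c,d=ray(im,(280,210)); print(n,c.round(3),d.round(2),im["fx"])
    for t in("hanger","rail","carton","tape","stamp"):
        for r in ctrl.regions_of(n,t): print(t,round(r["confidence"],2),np.array(r["extent"]).round(0))
o=ctrl.get_obs();print(o["position"],o["tcp_rot"],o["t"],R.from_rotvec(o["tcp_rot"]).as_matrix().round(3))
E
```

```text
side [-0.037 -0.521  0.915] [ 0.51  0.49 -0.7 ] 470.0610749635621
hanger 0.79 [351. 284. 408. 350.]
hanger 0.63 [336. 353. 384. 411.]
rail 0.76 [247. 151. 323. 222.]
rail 0.62 [158. 115. 224. 194.]
rail 0.19 [350. 281. 407. 350.]
carton 0.57 [407. 238. 460. 300.]
tape 0.93 [172. 210. 206. 252.]
tape 0.64 [350. 285. 409. 350.]
stamp 0.92 [246. 270. 262. 303.]
top [0.416 0.028 1.154] [ 0.1  0.  -1. ] 403.85211414747926
hanger 0.66 [399. 246. 440. 282.]
hanger 0.55 [377. 192. 412. 230.]
rail 0.92 [201. 148. 292. 183.]
rail 0.72 [ 83. 192. 182. 216.]
carton 0.94 [373. 113. 412. 164.]
tape 0.89 [192. 240. 231. 277.]
stamp 0.65 [295. 248. 308. 272.]
[0.21403287 0.5604701  0.25326309] [-5.69834340e-01 -3.08943924e+00  2.23014226e-04] 0.6 [[-0.934  0.357 -0.   ]
 [ 0.357  0.934 -0.   ]
 [ 0.    -0.    -1.   ]]
```

View pics/side0.png

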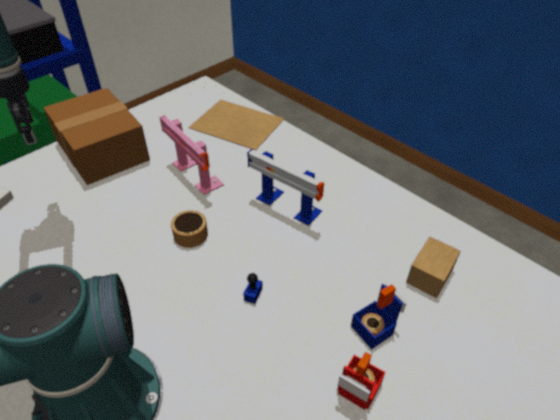

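View pics/top0.png

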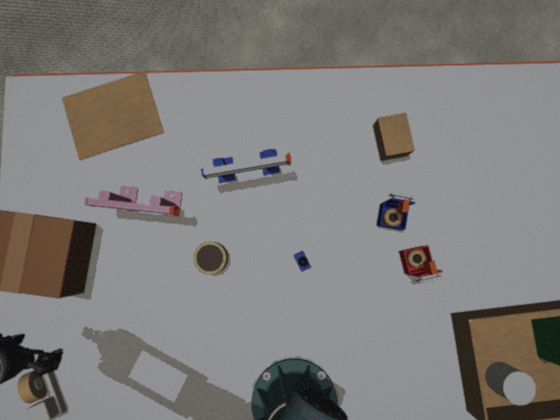

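```bash
cat > fit.py <<'E'
from h import *
from scipy.optimize import minimize
def box(x0,x1,y0,y1,z0,z1): return np.array([[x,y,z] for x in(x0,x1) for y in(y0,y1) for z in(z0,z1)])/1000.
HANG=[box(-32,32,-35,35,0,48),box(32,37,-30,30,0,112),box(2,34,-7,7,90,140),box(46.5,51.5,-30,30,67,103),box(37,46.5,-20,20,80,90)]
RAIL=[box(-8,8,-112,110,111.5,158.5)]
FIN=[HANG[2]]; FLARE=[box(-13,13,-112,-100,107,163)]
S=4
def tf(b,p): 
    c,s=np.cos(p[2]),np.sin(p[2]); o=b.copy(); o[:,0]=c*b[:,0]-s*b[:,1]+p[0]; o[:,1]=s*b[:,0]+c*b[:,1]+p[1]
    if len(p)>3:o[:,2]+=p[3]
    return o
def render(im,m,p):
    a=np.zeros((420*S,560*S),np.uint8)
    for b in m:
        u=(proj(im,tf(b,p))+.5)*S*16
        cv2.fillConvexPoly(a,cv2.convexHull(u.astype(np.int32)),1,shift=4)
    return cv2.resize(a.astype(np.float32),(560,420),interpolation=cv2.INTER_AREA)
def orange(im):
    h=cv2.cvtColor(im["frame"],cv2.COLOR_RGB2HSV); 
    return ((h[...,0]>3)&(h[...,0]<16)&(h[...,1]>190)&(h[...,2]>120))
E
python3 - <<'E'
from fit import *
ims={n:grab(n) for n in("side","top")}
regs={}
for n in ims:
    regs[n]={t:ctrl.regions_of(n,t) for t in("hanger","rail")}
def pick(n,t,uv):
    return min(regs[n][t],key=lambda r:np.hypot((r["extent"][0]+r["extent"][2])/2-uv[0],(r["extent"][1]+r["extent"][3])/2-uv[1]))["region"].astype(np.float32)
c0=atz(ims["top"],(394,213),.05); a=atz(ims["top"],(203,172),.158);b=atz(ims["top"],(290,158),.158)
print(c0,a,b)
yaw=np.arctan2(*(a-b)[[1,0]])-np.pi/2
vis={n:ims[n]["frame"][...,::-1].copy() for n in ims}
out={}
for t,m,u,p0 in(("hanger",HANG,{"side":(380,317),"top":(395,211)},[c0[0],c0[1],-.2]),("rail",RAIL,{"side":(285,186),"top":(246,165)},[*((a+b)/2)[:2],yaw])):
    for views in(("top",),("side",),("top","side")):
        def cost(p):
            tot=0
            for n in views:
                M=pick(n,t,u[n]); r=render(ims[n],m,p)
                if t=="rail":  # posts are in the mask: ignore blue
                    f=ims[n]["frame"].astype(int); M=M*((f[...,2]-f[...,0])<50)
                tot+=np.abs(M-r).sum()
            return tot
        best=None
        for dy in(-.15,0,.15):
            q=np.array(p0)+[0,0,dy]; s=np.vstack([q]+[q+d for d in np.diag([.01,.01,.15])])
            r=minimize(cost,q,method="Nelder-Mead",options=dict(initial_simplex=s,xatol=1e-4,fatol=.1,maxiter=120))
            if best is None or r.fun<best.fun: best=r
        print(t,views,best.x.round(4),round(best.fun,1))
    out[t]=best.x
np.save("fit0.npy",np.array([out["hanger"],out["rail"]]))
for n in ims:
    o=orange(ims[n]).astype(np.uint8); k,l,st,ce=cv2.connectedComponentsWithStats(o)
    for i in range(1,k):
        if st[i,4]>8 and 0<st[i,1]: print(n,st[i],ce[i].round(1))
    print("pred fin",proj(ims[n],tf(FIN[0],out["hanger"])).mean(0).round(1),"flare",proj(ims[n],tf(FLARE[0],out["rail"])).mean(0).round(1))
rows=[]
for n,cs in(("top",[(340,170),(190,115)]),("side",[(330,260),(235,130)])):
    row=[]
    for i,(x,y) in enumerate(cs):
        w,h=110,83; k=4 if 0 else 3.6
        big=cv2.resize(ims[n]["frame"][y:y+h,x:x+w,::-1],(396,299),interpolation=cv2.INTER_CUBIC)
        for m,p in((HANG,out["hanger"]),(RAIL,out["rail"])):
            for bx in m:
                q=((proj(ims[n],tf(bx,p))-[x,y]+.5)*3.6).astype(int)
                for j in range(8):
                    for d in(1,2,4):
                        if not j&d: cv2.line(big,tuple(map(int,q[j])),tuple(map(int,q[j|d])),(0,255,0),1)
        row.append(big)
    rows.append(np.hstack(row))
cv2.imwrite("pics/ov.png",np.vstack(rows))
E
```

```text
[ 0.50926636 -0.28248678  0.05      ] [0.6120816  0.22024655 0.158     ] [0.64345046 0.00107773 0.158     ]
hanger ('top',) [ 0.5021 -0.2815 -0.2045] 106.8
hanger ('side',) [ 0.5004 -0.2832 -0.2017] 91.4
hanger ('top', 'side') [ 0.5009 -0.2828 -0.203 ] 208.9
rail ('top',) [0.6289 0.1133 0.151 ] 321.0
rail ('side',) [0.6281 0.1114 0.1467] 530.1
rail ('top', 'side') [0.6286 0.1131 0.152 ] 860.1
side [202 165   6   6  23] [204.5 167.6]
side [317 183   6   6  19] [319.6 185.3]
side [317 195   4   4  11] [318.5 196.2]
side [381 286  14  10  81] [387.5 290.4]
side [357 354  13  15 122] [363.6 361.5]
pred fin [385.3 295.2] flare [318.5 190. ]
pred fin [402.5 207.1] flare [287.  159.5]
```

View pics/ov.png

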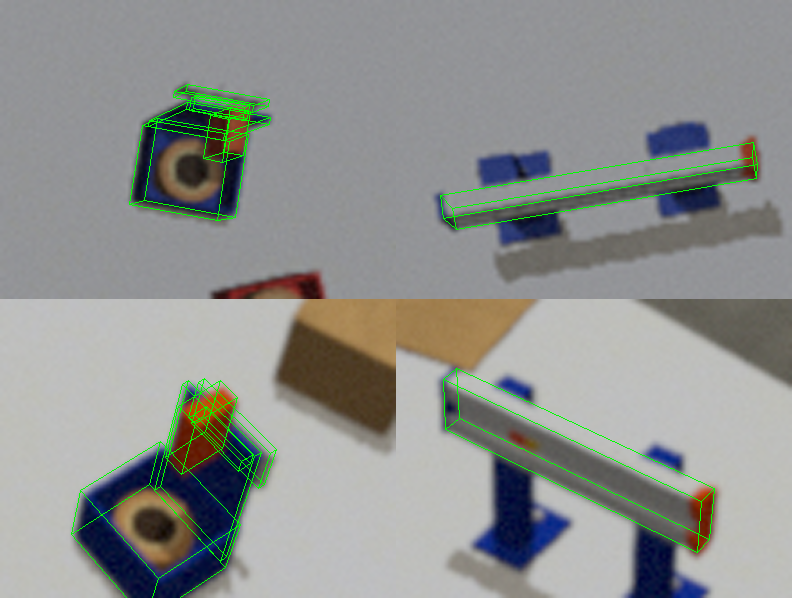

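```bash
cat > fit2.py <<'E'
from fit import *
FACES=[[0,1,3,2],[4,5,7,6],[0,1,5,4],[2,3,7,6],[0,2,6,4],[1,3,7,5]]
def labels(im,m,p,roi):
    x,y,w,h=roi; a=np.zeros((h*S,w*S),np.uint8); cam=ray(im,(0,0))[0]; fs=[]
    for bi,b in enumerate(m):
        q=tf(b,p); c=q.mean(0)
        for fi,f in enumerate(FACES):
            fc=q[f].mean(0)
            if (fc-c)@(cam-fc)>0: fs.append((np.linalg.norm(cam-fc) if bi!=99 else 0,bi*6+fi+1,q[f]))
    for d,l,q in sorted(fs,key=lambda z:-z[0]):
        u=((proj(im,q)-[x,y]+.5)*S-.5)*16
        cv2.fillConvexPoly(a,u.round().astype(np.int32),int(l),shift=4)
    return a
def cost_img(im,m,p,roi,big):
    a=labels(im,m,p,roi).ravel(); n=np.bincount(a,minlength=64)+1e-9; t=0
    for c in range(3):
        v=big[...,c].ravel(); s=np.bincount(a,v,minlength=64); s2=np.bincount(a,v*v,minlength=64); t+=(s2-s*s/n).sum()
    return t/S/S/1e3
def up(im,roi):
    x,y,w,h=roi; return cv2.resize(im["frame"][y:y+h,x:x+w],(w*S,h*S),interpolation=cv2.INTER_LINEAR).astype(float)
def fit(ims,views,m,rois,p0,step):
    bg={n:up(ims[n],rois[n]) for n in views}
    f=lambda p:sum(cost_img(ims[n],m,p,rois[n],bg[n]) for n in views)
    best=None
    for k in range(3):
        q=np.array(p0) if best is None else best.x
        s=np.vstack([q]+[q+d*(-1)**k for d in np.diag(step)])
        r=minimize(f,q,method="Nelder-Mead",options=dict(initial_simplex=s,xatol=5e-5,fatol=.01,maxiter=150))
        if best is None or r.fun<best.fun: best=r
    return best
def overlay(im,ms,roi,k):
    x,y,w,h=roi; big=cv2.resize(im["frame"][y:y+h,x:x+w,::-1],(w*k,h*k),interpolation=cv2.INTER_CUBIC)
    for m,p in ms:
        for bx in m:
            q=((proj(im,tf(bx,p))-[x,y]+.5)*k-.5).round().astype(int)
            for j in range(8):
                for d in(1,2,4):
                    if not j&d: cv2.line(big,tuple(map(int,q[j])),tuple(map(int,q[j|d])),(0,255,0),1)
    return big
RAIL2=[box(-8,8,-100,110,111.5,158.5),FLARE[0]]
E
python3 - <<'E'
from fit2 import *
ims={n:grab(n) for n in("side","top")}
P=np.load("fit0.npy"); out=[]
for t,m,r,p0 in(("hanger",HANG,{"side":(340,272,78,88),"top":(366,180,60,64)},P[0]),("rail",RAIL2,{"side":(236,138,100,82),"top":(190,138,112,52)},P[1])):
    for v in(("top",),("side",),("top","side")):
        b=fit(ims,v,m,r,p0,[.008,.008,.08]); print(t,v,b.x.round(4),round(b.fun,1))
    out.append(b.x)
np.save("fit1.npy",np.array(out))
F=[HANG[2],HANG[3]]
A=np.hstack([overlay(ims["top"],[(F,out[0])],(366,180,60,50),6),overlay(ims["side"],[(F,out[0])],(348,272,66,50),6)])
B=np.hstack([cv2.resize(overlay(ims["top"],[(RAIL2,out[1])],(190,138,112,64),4),(378,216)),cv2.resize(overlay(ims["side"],[(RAIL2,out[1])],(236,138,100,56),4),(378,216))])
cv2.imwrite("pics/ov2.png",np.vstack([A,B]))
E
```

```text
hanger ('top',) [ 0.5024 -0.2834 -0.2014] 2250.7
hanger ('side',) [ 0.4992 -0.2859 -0.2143] 18437.3
hanger ('top', 'side') [ 0.5003 -0.2845 -0.2128] 21657.4
rail ('top',) [0.6293 0.1122 0.1529] 12527.4
rail ('side',) [0.6262 0.1136 0.1448] 52391.4
rail ('top', 'side') [0.6269 0.1137 0.1416] 65191.7
```

View pics/ov2.png

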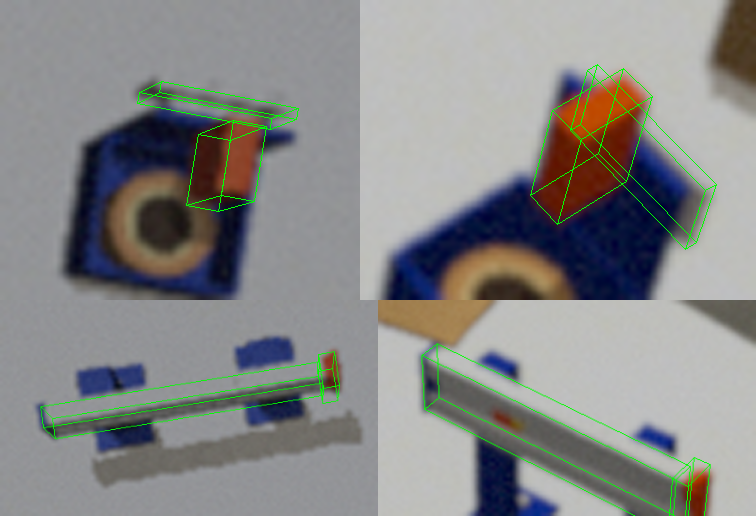

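```bash
cat > rows.py <<'E'
from h import *
def Rt(w):
    c,s=np.cos(w),np.sin(w); return np.array([[-c,-s,0],[-s,c,0],[0,0,-1.]])
def rows(tg):
    o=ctrl.get_obs(); R0=R.from_rotvec(o["tcp_rot"]).as_matrix(); p=np.array(o["position"])
    for t in tg:
        sh=R0.T@(np.array(t[:3])-p)/.5; tu=R.from_matrix(R0.T@Rt(t[3])).as_rotvec()/np.pi
        print(t,[float(v) for v in np.r_[sh.round(4),tu.round(4)]])
def st():
    o=ctrl.get_obs(); M=R.from_rotvec(o["tcp_rot"]).as_matrix()
    print("t",round(o["t"],2),"p",np.round(o["position"],4),"yaw",round(float(np.arctan2(-M[0,1],M[1,1])),4),"F",np.round(o["wrist_force"],1),"T",np.round(o["ft_torque"],2),"w",round(o["grip_width"],4),"ff",np.round(o["finger_force"],1))
E
python3 -c "
from rows import *
rows([(.45,.15,.26,-.207),(.518,-.2875,.22,-.207),(.518,-.2875,.121,-.207)])"
```

```text
(0.45, 0.15, 0.26, -0.207) [-0.7337, -0.5986, -0.0134, -0.0, 0.0, -0.0502]
(0.518, -0.2875, 0.22, -0.207) [-1.173, -1.3675, 0.0667, -0.0, 0.0, -0.0502]
(0.518, -0.2875, 0.121, -0.207) [-1.1729, -1.3675, 0.2647, -0.0, 0.0, -0.0502]
```

```bash
python3 -m handwheel '[[[-0.734,-0.599,-0.013,0,0,-0.05],[-0.734,-0.599,-0.013,0,0,-0.05],[-0.734,-0.599,-0.013,0,0,-0.05],[-0.734,-0.599,-0.013,0,0,-0.05],[-0.734,-0.599,-0.013,0,0,-0.05],[-0.734,-0.599,-0.013,0,0,-0.05],[-0.734,-0.599,-0.013,0,0,-0.05],[-0.734,-0.599,-0.013,0,0,-0.05],[-0.734,-0.599,-0.013,0,0,-0.05]]]' 1
python3 -c "
from rows import *
st();rows([(.518,-.2875,.20,-.207),(.518,-.2875,.121,-.207)])"
```

```text
t: 2.12
position: [0.4515, 0.1478, 0.26]
tcp_rot: [0.332, 3.123, -0.0]
wrist_force: [0.2, 0.7, -0.6]
grip_width: 0.0856
finger_force: 0.0
t 2.12 p [0.4515 0.1478 0.26  ] yaw -0.2117 F [ 0.2  0.7 -0.6] T [-0.02  0.02 -0.02] w 0.0856 ff 0.0
(0.518, -0.2875, 0.2, -0.207) [-0.3128, -0.8231, 0.1205, -0.0001, 0.0003, -0.0015]
(0.518, -0.2875, 0.121, -0.207) [-0.3127, -0.8231, 0.2785, -0.0001, 0.0003, -0.0015]
```

```bash
python3 -m handwheel '[[[-0.312,-0.823,0.1,0,0,-0.001],[-0.312,-0.823,0.1,0,0,-0.001],[-0.312,-0.823,0.1,0,0,-0.001],[-0.312,-0.823,0.1,0,0,-0.001],[-0.312,-0.823,0.1,0,0,-0.001],[-0.312,-0.823,0.1,0,0,-0.001],[-0.312,-0.823,0.1,0,0,-0.001],[-0.312,-0.823,0.1,0,0,-0.001],[-0.312,-0.823,0.1,0,0,-0.001],[-0.312,-0.823,0.1,0,0,-0.001]]]'
python3 - <<'E'
from rows import *
from fit2 import *
st();rows([(.518,-.2875,.121,-.207)])
im=grab("side"); cv2.imwrite("pics/s1.png",overlay(im,[([HANG[2]],np.array([.5005,-.2845,-.209]))],(330,240,100,110),5))
E
```

```text
t: 3.38
position: [0.5177, -0.283, 0.2099]
tcp_rot: [-0.318, -3.125, -0.001]
wrist_force: [-0.0, 0.6, 0.4]
grip_width: 0.0853
finger_force: 0.0
t 3.38 p [ 0.5177 -0.283   0.2099] yaw -0.203 F [-0.   0.6  0.4] T [0.   0.06 0.  ] w 0.0853 ff 0.0
(0.518, -0.2875, 0.121, -0.207) [-0.0026, -0.0089, 0.1777, 0.0002, -0.0002, 0.0013]
```

View pics/s1.png

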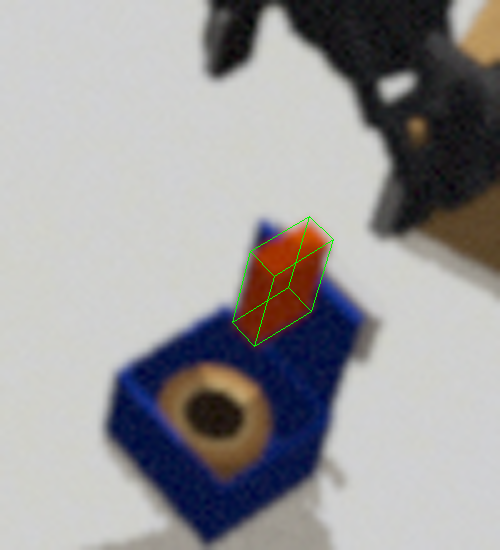

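```bash
python3 -m handwheel '[[[0,0,0.06,0,0,0],[0,0,0.12,0,0,0],[0,0,0.16,0,0,0],[0,0,0.178,0,0,0],[0,0,0.178,0,0,0]]]'
python3 -m handwheel '[[[0,0,0,0,0,0],[0,0,0,0,0,0],[0,0,0,0,0,0],[0,0,0,0,0,0],[0,0,0,0,0,0],[0,0,0,0,0,0]]]' -1 45; python3 -c "
from rows import *
st()"
```

```text
t: 4.05
position: [0.5178, -0.2842, 0.1208]
tcp_rot: [-0.319, -3.125, -0.001]
wrist_force: [-0.7, 0.1, -1.1]
grip_width: 0.0858
finger_force: 0.0
t: 4.8
position: [0.5178, -0.2851, 0.1208]
tcp_rot: [-0.321, -3.125, 0.0]
wrist_force: [-0.1, -0.9, -0.0]
grip_width: 0.0132
finger_force: 49.3
t 4.8 p [ 0.5178 -0.2851  0.1208] yaw -0.2046 F [-0.1 -0.9 -0. ] T [-0.08  0.03  0.03] w 0.0132 ff 49.3
```

```bash
python3 -m handwheel '[[[0,0,-0.08,0,0,0],[0,0,-0.16,0,0,0],[0,0,-0.2,0,0,0],[0,0,-0.2,0,0,0]]]'; python3 -c "
from rows import *
st();rows([(.6207,-.0599,.22,.147),(.6207,-.0599,.171,.147)])"
```

```text
t: 5.3
position: [0.5186, -0.2855, 0.2222]
tcp_rot: [0.321, 3.123, -0.002]
wrist_force: [-0.0, -0.2, -3.4]
grip_width: 0.0135
finger_force: 49.0
t 5.3 p [ 0.5186 -0.2855  0.2222] yaw -0.2046 F [-0.  -0.2 -3.4] T [ 0.01 -0.   -0.04] w 0.0135 ff 49.0
(0.6207, -0.0599, 0.22, 0.147) [-0.1083, 0.4833, 0.004, -0.0005, 0.0008, -0.1119]
(0.6207, -0.0599, 0.171, 0.147) [-0.108, 0.4834, 0.102, -0.0005, 0.0008, -0.1119]
```

```bash
python3 -m handwheel '[[[-0.022,0.096,0,0,0,-0.022],[-0.043,0.193,0,0,0,-0.045],[-0.065,0.29,0,0,0,-0.067],[-0.087,0.387,0,0,0,-0.09],[-0.108,0.483,0.02,0,0,-0.112],[-0.108,0.483,0.06,0,0,-0.112],[-0.108,0.483,0.09,0,0,-0.112],[-0.108,0.483,0.102,0,0,-0.112],[-0.108,0.483,0.102,0,0,-0.112],[-0.108,0.483,0.102,0,0,-0.112]]]'
cat > look.py <<'E'
import sys
from rows import *
from fit2 import *
st(); o=ctrl.get_obs(); M=R.from_rotvec(o["tcp_rot"]).as_matrix(); y=float(np.arctan2(-M[0,1],M[1,1])); p=np.array(o["position"])
xo=.017
pred=np.array([p[0]-xo*np.cos(y),p[1]-xo*np.sin(y),y,p[2]-.1208])
ra=np.array([.6275,.113,.147])
top=grab("top");side=grab("side")
np.savez("look.npz",top=top["frame"],side=side["frame"])
def roi(im,m,p):
    u=np.vstack([proj(im,tf(b,p)) for b in m]); a=u.min(0).astype(int)-8; b=u.max(0).astype(int)+9; return (*map(int,a),*map(int,b-a))
ls=[]
for n,im,r in(("top",top,(190,130,140,80)),("side",side,(240,150,110,100))):
    ls.append(overlay(im,[([HANG[0],HANG[3]],pred),(RAIL2,ra)],r,4))
h=max(l.shape[0] for l in ls); ls=[cv2.copyMakeBorder(l,0,h-l.shape[0],0,0,cv2.BORDER_CONSTANT) for l in ls]
v=np.hstack(ls); s=min(800/v.shape[1],600/v.shape[0]); cv2.imwrite(sys.argv[1],cv2.resize(v,None,fx=s,fy=s) if s<1 else v)
print(v.shape,s)
E
python3 look.py pics/l1.png
```

```text
t: 6.55
position: [0.6201, -0.0602, 0.1704]
tcp_rot: [-0.23, 3.132, -0.001]
wrist_force: [-0.3, 0.2, -2.7]
grip_width: 0.0134
finger_force: 48.8
t 6.55 p [ 0.6201 -0.0602  0.1704] yaw 0.1463 F [-0.3  0.2 -2.7] T [-0.03 -0.04  0.03] w 0.0134 ff 48.8
(400, 1000, 3) 0.8
```

View pics/l1.png

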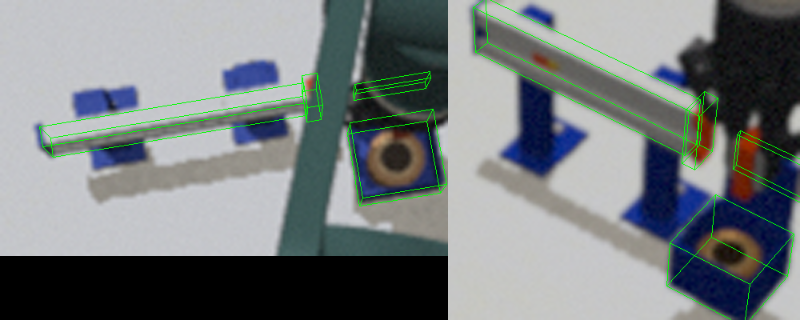

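Run:
```python
from rows import *
from fit2 import *
ims={n:grab(n) for n in("side","top")}
o=ctrl.get_obs(); y=.1463; p=o["position"]
pred=np.array([p[0]-.017*np.cos(y),p[1]-.017*np.sin(y),y,p[2]-.1208]); print(pred)
def roi(im,m,p,k=6):
    u=np.vstack([proj(im,tf(b,p)) for b in m]); a=u.min(0).astype(int)-k; b=u.max(0).astype(int)+k+1; return (*map(int,a),*map(int,b-a))
m=[HANG[0]]
for n in ims:
    r=roi(ims[n],m,pred); bg=up(ims[n],r)
    for f,lab in((lambda d:cost_img(ims[n],m,pred+[d[0],d[1],0,0],r,bg),"xy"),):
        b=minimize(f,[0,0],method="Nelder-Mead",options=dict(initial_simplex=[[0,0],[.005,0],[0,.005]],xatol=5e-5)); print(n,"bin-pred",b.x.round(4),b.fun)
    # rail: top white face edges only, faces crop away from ends/posts handled by label variance
    m2=[box(-8,8,-100,110,111.5,158.5)]
    ra=np.array([.6275,.113,.147])
    r2=roi(ims[n],[box(-8,8,-60,110,140,158.5)],ra,4); bg2=up(ims[n],r2)
    for k in range(2):
        g=lambda d:cost_img(ims[n],m2,ra+[-np.sin(.147)*d[2]+d[0],d[2],d[1]],r2,bg2)
        s=(-1)**k; b=minimize(g,[0,0,0],method="Nelder-Mead",options=dict(initial_simplex=[[0,0,0],[.005*s,0,0],[0,.03*s,0],[0,0,.005*s]],xatol=5e-5)); print(n,"rail dx,dyaw,dy",b.x.round(4),b.fun)
```

```text
[ 0.6032787  -0.06236068  0.1463      0.04970005]
side bin-pred [0.0036 0.0026] 25745.326231136045
side rail dx,dyaw,dy [-0.0014  0.0074 -0.0001] 12127.083364675844
side rail dx,dyaw,dy [-0.0013  0.0041  0.0004] 12128.417801787453
top bin-pred [0.0258 0.0035] 12111.254891288712
top rail dx,dyaw,dy [0.0021 0.0053 0.    ] 11442.849683166403
top rail dx,dyaw,dy [ 0.0022  0.0048 -0.0008] 11442.341245775766
```

Run:
```python
from rows import *
from fit2 import *
now={n:grab(n) for n in("side","top")}
old={n:dict(now[n],frame=cv2.imread(f"pics/{n}0.png")[...,::-1].copy()) for n in now}
o=ctrl.get_obs(); y=.1463; p=o["position"]
pn=np.array([p[0]-.017*np.cos(y),p[1]-.017*np.sin(y),y,p[2]-.1208]); po=np.array([.5178-.017*np.cos(-.2046),-.2851+.017*np.sin(.2046),-.2046,0])
m=[HANG[0]]; tiles=[]
for nm,ims,pr in(("bench",old,po),("hand",now,pn)):
    for n in ims:
        im=ims[n]
        f=im["frame"].astype(int); hsv=cv2.cvtColor(im["frame"],cv2.COLOR_RGB2HSV)
        M=((hsv[...,1]>110)|(f.max(2)<70)).astype(np.uint8); M=cv2.morphologyEx(M,cv2.MORPH_CLOSE,np.ones((5,5),np.uint8)).astype(np.float32)
        # weight: dilated projection of the front part of the bin
        W=np.zeros((420,560),np.uint8); cv2.fillConvexPoly(W,cv2.convexHull(proj(im,tf(box(-45,12,-48,48,-0,48),pr)).round().astype(np.int32)),1)
        g=lambda d:(np.abs(M-render(im,m,pr+[d[0],d[1],0,0]))*W).sum()
        b=min((minimize(g,[0,0],method="Nelder-Mead",options=dict(initial_simplex=[[0,0],[.005*s,0],[0,.005*s]],xatol=5e-5)) for s in(1,-1)),key=lambda b:b.fun)
        c,s=np.cos(pr[2]),np.sin(pr[2]); print(nm,n,"dxy world",b.x.round(4),"bin frame",np.round([c*b.x[0]+s*b.x[1],-s*b.x[0]+c*b.x[1]],4),round(b.fun,1),round(g([0,0]),1))
        q=proj(im,tf(HANG[0],pr)).mean(0).astype(int)
        v=im["frame"][...,::-1].copy(); cs,_=cv2.findContours(((M*W)>0).astype(np.uint8),0,1); 
        im2=dict(im); r=(int(q[0]-33),int(q[1]-35),66,70); t=overlay(im,[(m,pr+[*b.x,0,0])],r,6)
        tiles.append(cv2.resize(t,(380,300)))
cv2.imwrite("pics/b1.png",np.vstack([np.hstack(tiles[:2]),np.hstack(tiles[2:])]))
```

```text
bench side dxy world [ 0.0021 -0.0043] bin frame [ 0.003  -0.0038] 71.4 127.5
bench top dxy world [ 0.0034 -0.0019] bin frame [ 0.0037 -0.0011] 31.9 63.3
hand side dxy world [0.0046 0.0052] bin frame [0.0053 0.0045] 92.1 171.5
hand top dxy world [0.0048 0.0014] bin frame [0.0049 0.0007] 44.3 87.1
```

View pics/b1.png

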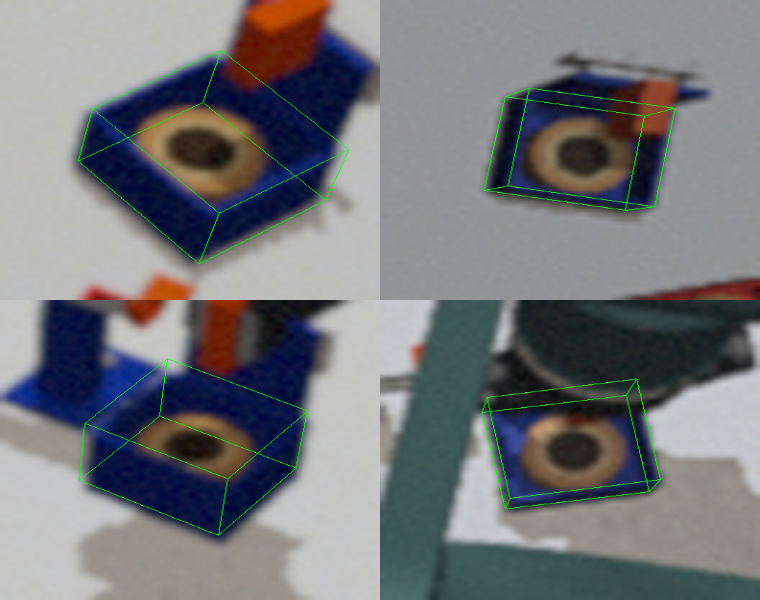

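```bash
cat > T.py <<'E'
from rows import *
yw=.150
def T(s,dx=0,dz=0): 
    c,sn=np.cos(yw),np.sin(yw); x=-.032+dx; return (round(.6275+c*x-sn*s,4),round(.113+sn*x+c*s,4),.1708+dz,yw)
def where():
    st(); o=ctrl.get_obs(); c,sn=np.cos(yw),np.sin(yw); d=np.array(o["position"])-[.6275,.113,.1708]; F=o["wrist_force"]
    print("rail-local dx %.4f s %.4f dz %.4f"%(c*d[0]+sn*d[1]+.032,-sn*d[0]+c*d[1],d[2]),"Flocal %.1f %.1f %.1f"%(c*F[0]+sn*F[1],-sn*F[0]+c*F[1],F[2]))
E
python3 -c "
from T import *
where(); rows([T(-.147),T(-.135),T(-.12),T(-.1)])"
```

```text
t 6.85 p [ 0.62   -0.0597  0.1703] yaw 0.1471 F [-0.4  0.3 -2.4] T [-0.03  0.    0.02] w 0.0131 ff 48.8
rail-local dx -0.0012 s -0.1696 dz -0.0005 Flocal -0.3 0.4 -2.4
(np.float64(0.6178), np.float64(-0.0371), 0.1708, 0.15) [-0.0023, 0.0454, -0.0011, -0.0001, 0.0002, -0.0009]
(np.float64(0.616), np.float64(-0.0253), 0.1708, 0.15) [-0.0022, 0.0692, -0.0011, -0.0001, 0.0002, -0.0009]
(np.float64(0.6138), np.float64(-0.0104), 0.1708, 0.15) [-0.0022, 0.0994, -0.0011, -0.0001, 0.0002, -0.0009]
(np.float64(0.6108), np.float64(0.0093), 0.1708, 0.15) [-0.0021, 0.1392, -0.0011, -0.0001, 0.0002, -0.0009]
```

```bash
python3 -m handwheel '[[[-0.002,0.03,-0.001,0,0,-0.001],[-0.002,0.055,-0.001,0,0,-0.001],[-0.002,0.06,-0.001,0,0,-0.001]]]' >/dev/null; python3 -c "
from T import *
where()"
python3 -m handwheel '[[[0,0.006,0,0,0,0],[0,0.012,0,0,0,0],[0,0.012,0,0,0,0]]]' >/dev/null; python3 -c "
from T import *
where()"
```

```text
t 7.22 p [ 0.6159 -0.0282  0.1703] yaw 0.152 F [-1.2 -0.8 -3.2] T [-0.1   0.01  0.04] w 0.0135 ff 48.9
rail-local dx -0.0006 s -0.1379 dz -0.0005 Flocal -1.3 -0.7 -3.2
t 7.6 p [ 0.6154 -0.0238  0.1703] yaw 0.1505 F [ 0.   0.8 -2.5] T [ 0.01 -0.05 -0.03] w 0.0132 ff 48.9
rail-local dx -0.0004 s -0.1334 dz -0.0005 Flocal 0.1 0.8 -2.5
```

```bash
python3 -m handwheel '[[[0,0.006,0,0,0,0],[0,0.012,0,0,0,0],[0,0.012,0,0,0,0]]]' >/dev/null; python3 -c "
from T import *
where()"
```

```text
t 7.97 p [ 0.6145 -0.0177  0.1703] yaw 0.1506 F [ 0.2 -0.1 -2.2] T [-0.03 -0.03  0.01] w 0.0132 ff 48.9
rail-local dx -0.0004 s -0.1273 dz -0.0005 Flocal 0.2 -0.2 -2.2
```

```bash
python3 -m handwheel '[[[0,0.006,0,0,0,0],[0,0.01,0,0,0,0],[0,0.01,0,0,0,0]]]' >/dev/null; python3 -c "
from T import *
where()"
```

```text
t 8.35 p [ 0.6138 -0.0128  0.1703] yaw 0.1507 F [-0.1  0.9 -3.4] T [-0.04 -0.03  0.  ] w 0.0134 ff 48.9
rail-local dx -0.0004 s -0.1223 dz -0.0005 Flocal 0.1 0.9 -3.4
```

```bash
python3 -m handwheel '[[[0,0.006,0,0,0,0],[0,0.012,0,0,0,0],[0,0.012,0,0,0,0]]]' >/dev/null; python3 -c "
from T import *
where()"
```

```text
t 8.72 p [ 0.6128 -0.0067  0.1703] yaw 0.1507 F [ 0.1 -0.5 -3. ] T [ 0.03 -0.01  0.  ] w 0.0137 ff 48.9
rail-local dx -0.0004 s -0.1162 dz -0.0005 Flocal 0.0 -0.5 -3.0
```

```bash
python3 -m handwheel '[[[0,0.006,0,0,0,0],[0,0.012,0,0,0,0],[0,0.012,0,0,0,0]]]' >/dev/null; python3 -c "
from T import *
where()"
```

```text
t 9.1 p [ 0.6119 -0.0008  0.1703] yaw 0.1507 F [-0.1  0.7 -3. ] T [-0.03 -0.05  0.01] w 0.0134 ff 48.9
rail-local dx -0.0004 s -0.1102 dz -0.0005 Flocal -0.0 0.7 -3.0
```

```bash
python3 -m handwheel '[[[0,0.006,0,0,0,0],[0,0.012,0,0,0,0],[0,0.012,0,0,0,0]]]' >/dev/null; python3 -c "
from T import *
where()"
```

```text
t 9.47 p [0.611  0.0051 0.1703] yaw 0.1507 F [ 0.8 -0.8 -3. ] T [ 0.02 -0.01  0.02] w 0.0137 ff 48.9
rail-local dx -0.0004 s -0.1042 dz -0.0005 Flocal 0.7 -0.9 -3.0
```

```bash
python3 -m handwheel '[[[0,0.006,0,0,0,0],[0,0.012,0,0,0,0],[0,0.012,0,0,0,0]]]' >/dev/null
python3 - <<'E'
from T import *
from fit2 import *
where()
im=grab("side"); o=ctrl.get_obs(); p=o["position"]
pr=np.array([p[0]-.017*np.cos(.15),p[1]-.017*np.sin(.15),.15,p[2]-.1208])
cv2.imwrite("pics/s2.png",np.hstack([cv2.resize(im["frame"][140:250,235:355,::-1],(400,367),interpolation=cv2.INTER_CUBIC),cv2.resize(overlay(im,[([HANG[3]],pr),(RAIL2,[.6275,.113,.15])],(235,140,120,110),4),(400,367))]))
E
```

```text
t 9.85 p [0.6101 0.0111 0.1703] yaw 0.1507 F [-0.4 -0.3 -3.1] T [-0.01  0.    0.01] w 0.0136 ff 48.9
rail-local dx -0.0004 s -0.0982 dz -0.0005 Flocal -0.4 -0.3 -3.1
```

View pics/s2.png

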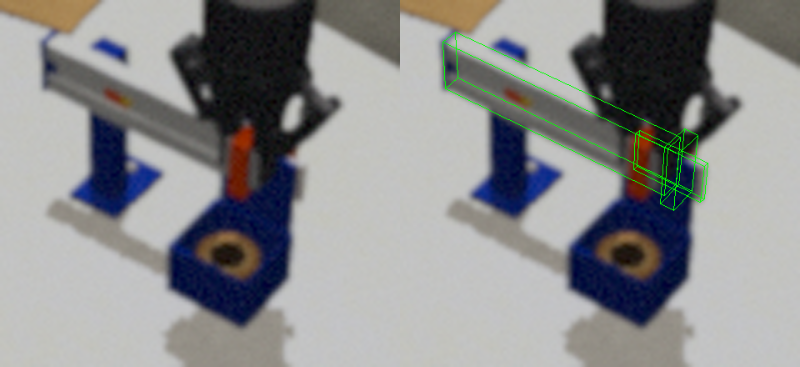

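```bash
python3 -m handwheel '[[[0,0.006,0,0,0,0],[0,0.012,0,0,0,0],[0,0.016,0,0,0,0],[0,0.016,0,0,0,0]]]' >/dev/null
python3 - <<'E'
from T import *
where()
im=grab("side"); f=im["frame"]; h=cv2.cvtColor(f,cv2.COLOR_RGB2HSV)[155:180,258:285]
ys,xs=np.nonzero((h[...,1]>110)&((h[...,0]<35)|(h[...,0]>170)))
c,sn=np.cos(yw),np.sin(yw)
for x,y in zip(xs,ys):
    C,d=ray(im,(x+258,y+155)); nrm=np.array([c,sn,0]); p0=np.array([.6275,.113,0])
    q=C+d*((p0-C)@nrm)/(d@nrm); r=q-p0
    print("s %.3f z %.3f hue %d rgb %s"%(-sn*r[0]+c*r[1],q[2],h[y,x,0],f[y+155,x+258]))
E
```

```text
t 10.4 p [0.6089 0.0189 0.1703] yaw 0.1507 F [ 0.4 -0.  -3.1] T [-0.01  0.    0.01] w 0.0137 ff 48.9
rail-local dx -0.0004 s -0.0902 dz -0.0005 Flocal 0.4 -0.1 -3.1
s 0.052 z 0.131 hue 6 rgb [106  58  47]
s 0.049 z 0.133 hue 5 rgb [105  61  52]
s 0.052 z 0.128 hue 4 rgb [106  48  40]
s 0.049 z 0.130 hue 6 rgb [105  41  24]
s 0.046 z 0.131 hue 6 rgb [104  44  28]
s 0.042 z 0.133 hue 8 rgb [104  65  51]
s 0.049 z 0.126 hue 4 rgb [112  59  51]
s 0.046 z 0.128 hue 6 rgb [110  47  31]
s 0.043 z 0.129 hue 9 rgb [110  56  32]
s 0.039 z 0.131 hue 17 rgb [107  75  33]
s 0.036 z 0.133 hue 21 rgb [104  87  49]
s 0.043 z 0.126 hue 8 rgb [113  66  48]
s 0.039 z 0.128 hue 16 rgb [112  75  34]
s 0.036 z 0.129 hue 22 rgb [108  84  23]
s 0.033 z 0.131 hue 22 rgb [105  89  43]
s 0.036 z 0.126 hue 18 rgb [110  85  50]
s 0.033 z 0.128 hue 19 rgb [110  91  59]
```

```bash
python3 -m handwheel '[[[0,0.01,0,0,0,0],[0,0.02,0,0,0,0],[0,0.028,0,0,0,0],[0,0.028,0,0,0,0]]]' >/dev/null; python3 -c "
from T import *
where()"
```

```text
t 10.95 p [0.6068 0.033  0.1703] yaw 0.151 F [-0.3  0.9 -2.7] T [0.04 0.04 0.01] w 0.0131 ff 48.9
rail-local dx -0.0005 s -0.0760 dz -0.0005 Flocal -0.1 1.0 -2.7
```

```bash
python3 -m handwheel '[[[0,0.01,0,0,0,0],[0,0.02,0,0,0,0],[0,0.028,0,0,0,0],[0,0.028,0,0,0,0]]]' >/dev/null; python3 -c "
from T import *
where()"
```

```text
t 11.45 p [0.6047 0.0468 0.1703] yaw 0.1509 F [-0.1  0.4 -3.3] T [ 0.02  0.02 -0.06] w 0.0137 ff 48.9
rail-local dx -0.0004 s -0.0621 dz -0.0005 Flocal -0.0 0.4 -3.3
```

```bash
python3 -m handwheel '[[[0,0.004,0,0,0,0],[0,0.008,0,0,0,0],[0,0.012,0,0,0,0],[0,0.012,0,0,0,0]]]' >/dev/null; python3 -c "
from T import *
where()"
```

```text
t 11.95 p [0.6036 0.0513 0.1695] yaw 0.1503 F [ 1.9 -5.2 -9.4] T [-0.96 -0.04 -0.2 ] w 0.0133 ff 48.0
rail-local dx -0.0008 s -0.0574 dz -0.0013 Flocal 1.1 -5.4 -9.4
```

```bash
python3 -m handwheel '[[[0,0.004,0,0,0,0],[0,0.008,0,0,0,0],[0,0.008,0,0,0,0]]]' >/dev/null; python3 -c "
from T import *
where()"
```

```text
t 12.32 p [0.6027 0.0565 0.1695] yaw 0.1504 F [  0.6  -0.5 -10. ] T [-0.44 -0.05  0.01] w 0.0136 ff 47.9
rail-local dx -0.0010 s -0.0522 dz -0.0013 Flocal 0.5 -0.6 -10.0
```

```bash
python3 -m handwheel '[[[0,0.004,0,0,0,0],[0,0.008,0,0,0,0],[0,0.008,0,0,0,0]]]' >/dev/null; python3 -c "
from T import *
where()"
```

```text
t 12.7 p [0.6021 0.0608 0.1701] yaw 0.1507 F [-0.1 -0.1 -9.7] T [-0.2   0.26 -0.01] w 0.0133 ff 47.9
rail-local dx -0.0009 s -0.0478 dz -0.0007 Flocal -0.2 -0.0 -9.7
```

```bash
python3 -m handwheel '[[[0,0.008,0,0,0,0],[0,0.016,0,0,0,0],[0,0.024,0,0,0,0],[0,0.03,0,0,0,0],[0,0.03,0,0,0,0]]]' >/dev/null; python3 -c "
from T import *
where()"
```

```text
t 13.32 p [0.6003 0.076  0.1703] yaw 0.1506 F [-0.1  2.  -9.6] T [0.21 0.22 0.03] w 0.0132 ff 47.9
rail-local dx -0.0004 s -0.0325 dz -0.0005 Flocal 0.2 2.0 -9.6
```

```bash
python3 -m handwheel '[[[0,0.008,0,0,0,0],[0,0.016,0,0,0,0],[0,0.024,0,0,0,0],[0,0.03,0,0,0,0],[0,0.03,0,0,0,0]]]' >/dev/null; python3 -c "
from T import *
where()"
```

```text
t 13.95 p [0.598  0.0908 0.1703] yaw 0.1507 F [  0.3   2.1 -10.4] T [0.24 0.29 0.04] w 0.0133 ff 47.8
rail-local dx -0.0005 s -0.0176 dz -0.0005 Flocal 0.6 2.0 -10.4
```

```bash
python3 -m handwheel '[[[0,0.005,0,0,0,0],[0,0.01,0,0,0,0],[0,0.014,0,0,0,0],[0,0.014,0,0,0,0]]]' >/dev/null; python3 -c "
from T import *
where()"
```

```text
t 14.45 p [0.5971 0.0973 0.1703] yaw 0.1505 F [-0.3  0.7 -9.4] T [ 0.14  0.21 -0.01] w 0.0136 ff 47.8
rail-local dx -0.0004 s -0.0110 dz -0.0005 Flocal -0.2 0.7 -9.4
```

```bash
python3 -m handwheel '[[[0,0.004,0,0,0,0],[0,0.008,0,0,0,0],[0,0.008,0,0,0,0]]]' >/dev/null; python3 -c "
from T import *
where()"
```

```text
t 14.82 p [0.5965 0.1012 0.1703] yaw 0.1505 F [ 0.9  0.4 -9.5] T [ 0.1   0.22 -0.01] w 0.0136 ff 47.8
rail-local dx -0.0004 s -0.0071 dz -0.0005 Flocal 1.0 0.3 -9.5
```

```bash
python3 -m handwheel '[[[0,0.002,0,0,0,0],[0,0.004,0,0,0,0],[0,0.004,0,0,0,0]]]' >/dev/null; python3 -c "
from T import *
where()"
```

```text
t 15.2 p [0.5962 0.1029 0.1703] yaw 0.1504 F [-0.2 -1.8 -9.7] T [-0.05  0.24 -0.05] w 0.0132 ff 47.9
rail-local dx -0.0004 s -0.0053 dz -0.0005 Flocal -0.5 -1.8 -9.7
```

```bash
python3 -m handwheel '[[[0,0.002,0,0,0,0],[0,0.004,0,0,0,0],[0,0.004,0,0,0,0]]]' >/dev/null; python3 -c "
from T import *
where()"
```

```text
t 15.57 p [0.5959 0.1049 0.1703] yaw 0.1505 F [ 0.4 -0.8 -9.9] T [-0.07  0.16 -0.01] w 0.0136 ff 47.8
rail-local dx -0.0004 s -0.0032 dz -0.0005 Flocal 0.3 -0.9 -9.9
```

```bash
python3 -m handwheel '[[[0,0.002,0,0,0,0],[0,0.004,0,0,0,0],[0,0.004,0,0,0,0]]]' >/dev/null; python3 -c "
from T import *
where()"
```

```text
t 15.95 p [0.5956 0.1069 0.1703] yaw 0.1505 F [  0.6  -0.8 -10.3] T [-0.02  0.17 -0.07] w 0.0137 ff 47.9
rail-local dx -0.0004 s -0.0012 dz -0.0005 Flocal 0.4 -0.8 -10.3
```

```bash
python3 -m handwheel '[[[0,0.002,0,0,0,0],[0,0.004,0,0,0,0],[0,0.004,0,0,0,0]]]' >/dev/null; python3 -c "
from T import *
where()"
```

```text
t 16.32 p [0.5953 0.1089 0.1703] yaw 0.1506 F [-0.1 -0.5 -9.7] T [-0.09  0.23 -0.08] w 0.0137 ff 47.8
rail-local dx -0.0004 s 0.0007 dz -0.0005 Flocal -0.2 -0.5 -9.7
```

```bash
python3 -m handwheel '[[[0,0.002,0,0,0,0],[0,0.004,0,0,0,0],[0,0.004,0,0,0,0]]]' >/dev/null; python3 -c "
from T import *
where()"
```

```text
t 16.7 p [0.595  0.1109 0.1703] yaw 0.1504 F [ -0.2  -1.7 -10.2] T [-0.08  0.18 -0.08] w 0.0134 ff 47.8
rail-local dx -0.0004 s 0.0028 dz -0.0005 Flocal -0.4 -1.7 -10.2
```

```bash
python3 -m handwheel '[[[0,0.002,0,0,0,0],[0,0.003,0,0,0,0],[0,0.003,0,0,0,0]]]' >/dev/null; python3 -c "
from T import *
where()"
```

```text
t 17.07 p [0.5948 0.1132 0.1707] yaw 0.1508 F [-2.2  5.  -5.4] T [0.92 0.38 0.11] w 0.0134 ff 48.4
rail-local dx -0.0003 s 0.0051 dz -0.0001 Flocal -1.4 5.3 -5.4
```

```bash
python3 -m handwheel '[[[0,0.001,0,0,0,0],[0,0.002,0,0,0,0],[0,0.002,0,0,0,0]]]' >/dev/null; python3 -c "
from T import *
where()"
```

```text
t 17.45 p [0.5948 0.1132 0.1705] yaw 0.1504 F [-1.4  4.4 -5.4] T [0.76 0.32 0.15] w 0.0137 ff 48.6
rail-local dx -0.0003 s 0.0051 dz -0.0003 Flocal -0.8 4.6 -5.4
```

```bash
python3 -m handwheel '[[[0,0.001,0,0,0,0],[0,0.002,0,0,0,0],[0,0.002,0,0,0,0]]]' >/dev/null; python3 -c "
from T import *
where()"
```

```text
t 17.82 p [0.5948 0.1137 0.1704] yaw 0.1504 F [-0.6  0.8 -3.6] T [0.2  0.17 0.02] w 0.0136 ff 48.7
rail-local dx -0.0002 s 0.0056 dz -0.0004 Flocal -0.4 0.9 -3.6
```

```bash
python3 -m handwheel '[[[0,0.001,0,0,0,0],[0,0.002,0,0,0,0],[0,0.002,0,0,0,0]]]' >/dev/null; python3 -c "
from T import *
where()"
```

```text
t 18.2 p [0.5949 0.1149 0.1706] yaw 0.1504 F [ 0.3  0.6 -3. ] T [-0.07 -0.03 -0.04] w 0.0131 ff 48.9
rail-local dx 0.0001 s 0.0067 dz -0.0002 Flocal 0.4 0.6 -3.0
```

```bash
python3 -m handwheel '[[[0,0.001,0,0,0,0],[0,0.002,0,0,0,0],[0,0.002,0,0,0,0]]]' >/dev/null; python3 -c "
from T import *
where()"
```

```text
t 18.57 p [0.5945 0.1158 0.1705] yaw 0.1505 F [ 0.2 -2.5 -2.6] T [-0.36 -0.08 -0.06] w 0.0136 ff 49.0
rail-local dx -0.0002 s 0.0077 dz -0.0003 Flocal -0.2 -2.5 -2.6
```

```bash
python3 -m handwheel '[[[0,0.001,0,0,0,0],[0,0.001,0,0,0,0]]]' >/dev/null; python3 -c "
from T import *
where()"
```

```text
t 18.82 p [0.5944 0.1159 0.1704] yaw 0.1504 F [ 0.8 -5.2 -1.6] T [-0.84 -0.1  -0.14] w 0.0132 ff 49.1
rail-local dx -0.0003 s 0.0078 dz -0.0004 Flocal 0.0 -5.3 -1.6
```

```bash
python3 -m handwheel '[[[0,0.001,0,0,0,0],[0,0.001,0,0,0,0]]]' >/dev/null; python3 -c "
from T import *
where()"
```

```text
t 19.07 p [0.5944 0.1159 0.1705] yaw 0.1503 F [ 1.  -5.9 -1.7] T [-1.11 -0.15 -0.22] w 0.0134 ff 49.1
rail-local dx -0.0003 s 0.0078 dz -0.0003 Flocal 0.1 -6.0 -1.7
```

```bash
python3 -m handwheel '[[[0,-0.001,0.001,0,0,0],[0,-0.002,0.002,0,0,0],[0,-0.002,0.002,0,0,0]]]' >/dev/null; python3 -c "
from T import *
where()"
```

```text
t 19.45 p [0.5945 0.1159 0.1693] yaw 0.1503 F [ 2.1 -5.2 -1.9] T [-0.82 -0.18 -0.17] w 0.0133 ff 49.1
rail-local dx -0.0002 s 0.0078 dz -0.0015 Flocal 1.3 -5.4 -1.9
```

```bash
python3 -m handwheel '[[[0,0,0.001,0,0,0],[0,0,0.001,0,0,0]]]' >/dev/null; python3 -c "
from T import *
where()"
```

```text
t 19.7 p [0.5944 0.1158 0.1691] yaw 0.1505 F [-0.2 -6.4  1. ] T [-0.86 -0.18 -0.17] w 0.0134 ff 49.4
rail-local dx -0.0003 s 0.0077 dz -0.0017 Flocal -1.2 -6.3 1.0
```

```bash
python3 -m handwheel '[[[0,-0.001,-0.0005,0,0,0],[0,-0.001,-0.0005,0,0,0]]]' >/dev/null; python3 -c "
from T import *
where()"
```

```text
t 19.95 p [0.5945 0.1158 0.1692] yaw 0.1505 F [ 1.  -3.3 -0.4] T [-0.52 -0.24 -0.14] w 0.0134 ff 49.1
rail-local dx -0.0002 s 0.0077 dz -0.0016 Flocal 0.4 -3.4 -0.4
```

```bash
python3 -m handwheel '[[[0,-0.001,0,0,0,0],[0,-0.001,0,0,0,0]]]' >/dev/null; python3 -c "
from T import *
where()"
```

```text
t 20.2 p [0.5945 0.1156 0.1691] yaw 0.1505 F [ 0.8 -0.2 -1.1] T [-0.07 -0.2  -0.04] w 0.0135 ff 49.3
rail-local dx -0.0003 s 0.0075 dz -0.0017 Flocal 0.7 -0.3 -1.1
```

```bash
python3 -m handwheel '[[[0,0,0,0,0,0],[0,0,0,0,0,0],[0,0,0,0,0,0],[0,0,0,0,0,0],[0,0,0,0,0,0]]]' 0.2 ; python3 -m handwheel '[[[0,0,-0.03,0,0,0],[0,0,-0.08,0,0,0],[0,0,-0.16,0,0,0],[0,0,-0.26,0,0,0],[0.05,0,-0.3,0,0,0],[0.16,0,-0.3,0,0,0],[0.26,0,-0.3,0,0,0],[0.26,0,-0.3,0,0,0]]]'
python3 - <<'E'
from T import *
from fit2 import *
where()
im=grab("side"); tp=grab("top"); 
pr=np.array([.5945-.017*np.cos(.15),.1156-.017*np.sin(.15),.15,.1691-.1208])
cv2.imwrite("pics/s3.png",np.hstack([cv2.resize(im["frame"][130:240,220:340,::-1],(400,367),interpolation=cv2.INTER_CUBIC),cv2.resize(overlay(im,[([HANG[3],HANG[0]],pr)],(220,130,120,110),4),(400,367))]))
E
```

```text
t: 20.82
position: [0.5944, 0.1151, 0.169]
tcp_rot: [0.236, -3.133, 0.0]
wrist_force: [-0.1, 0.3, 0.4]
grip_width: 0.0515
finger_force: 0.0
t: 21.82
position: [0.4621, 0.0954, 0.32]
tcp_rot: [0.236, -3.132, 0.0]
wrist_force: [0.6, -0.6, 0.6]
grip_width: 0.0514
finger_force: 0.0
t 21.82 p [0.4621 0.0954 0.32  ] yaw 0.1505 F [ 0.6 -0.6  0.6] T [0.   0.   0.03] w 0.0514 ff 0.0
rail-local dx -0.1342 s 0.0073 dz 0.1492 Flocal 0.5 -0.6 0.6
```

View pics/s3.png

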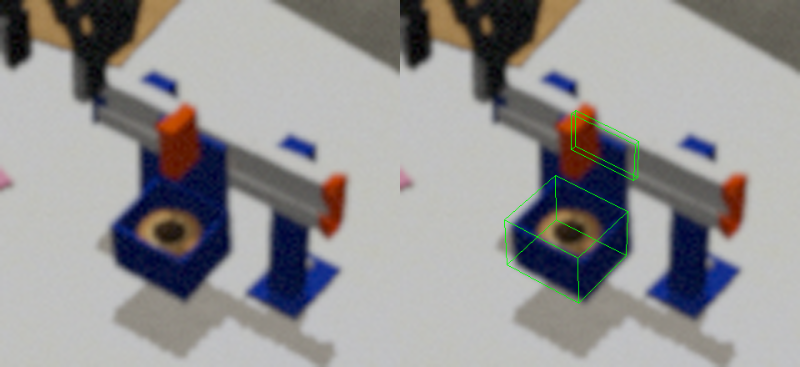

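The bin hangs in the rail with its fin at crop (178,140), level and free of the gripper. The release showed no force, the catch dropped and the stop was felt, so I'm handing in.

```bash
python3 -c "
from workcell import ctrl
print(ctrl.job_done())"
```

```text
the job is handed in; nothing more can be done
None
```

The bin hangs released in the rail, past the catch and up against the stop at about 6 N, with the gripper clear; the job was handed in at about 22 s, without a direct reading of the home pin and with the carton, tape roll and stamp not rechecked in a picture.

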